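Seat a lens barrel in a V-block fixture and hold it pressed

TASK

Pull the fixture's black knob out until it clicks and stays out, lay the lens barrel lengthwise in the two V-blocks and then push the knob fully home, so that the barrel is boxed in between the slide's disc and the end stop. Then press the barrel straight down into the V's with the fingers, about 10 to 15 N and without pushing sideways, so that it bears on both sides of the V's, and keep it pressed: the program finishes while still holding it so. Leave the bottle, mug and parts tray where they are.

Things in the scene. Friction and masses are not known exactly. Their poses are not given: they have to be found in the camera images.
- fixture: Fixture fixed to the table: aluminium base plate 215 x 84 x 12 mm with two steel V-blocks, an end stop and a slide with a pull knob. Origin on the table under the middle of the two V-blocks; x along the V's from the end stop towards the knob, z up. The slide's guide, 40 mm wide and 76 mm high, spans x = 105 to 125 mm; the detent's small sprung link lies below the rod.
- vee_axis (a point): Where the centre of the seated barrel belongs: on the V's axis, 62 mm above the table, midway between the end stop and the slide's disc when home (1 mm play either way). x along the V's towards the knob, z up. The end stop is an upright plate 44 mm wide, 74 mm high, its face 56 mm from here at -x.
- vee_left: Left flanks (fixture's +y side) of both V-blocks: 45-degree steel faces, one contact line. Origin and axes as the fixture's. The V-blocks stand at x = -54 to -30 and 30 to 54 mm, 64 mm wide, 57 mm high; the 60 mm between them is open down to the 12 mm base plate.
- vee_right: The right flanks (-y side of the fixture) of both V-blocks, the other contact line. Origin and axes as the fixture's.
- slide (a joint): How far slide and knob are drawn out along the fixture's +x, in m: 0 home (at the start), 0.04 fully out. A detent keeps it at either end and snaps it to the nearer one (about 5 N to overcome). Its disc, 32 mm across, on the V's axis, has its face at fixture x = 56 mm when home, 96 mm when out; going home it shoves a barrel in the V's along.
- knob (a point): Centre of the black round pull knob, 28 mm in diameter, 24 mm long (along fixture x), on a 10 mm rod 62 mm above the table; moves with the slide (155 mm along x from the fixture's origin when home, 195 mm when out). Only the table is below it; 18 mm are free between knob and guide when home.
- barrel_center (a point): Centre of the lens barrel, a dark metal cylinder 40 mm in diameter, 110 mm long, banded, glass at both ends (either end may go first), 0.12 to 0.2 kg. x along its axis; y and z roll with it. It starts lying level on a grey rest, axis 38 mm above the table.
- rest: The grey rest, fixed to the table, 110 x 34 mm, up to 24 mm high, with a saddle near each end; the middle 70 mm are open down to its 6 mm base. Origin on the table under its centre, x along the barrel.
- bottle: Bystander: amber bottle, 48 mm in diameter, 130 mm high. Origin at the centre of its underside.
- parts_tray: Bystander: white divided tray 120 x 90 x 30 mm. Origin at the centre of its underside.
- mug: Bystander: white mug, 76 mm in diameter, 85 mm high, with a handle. Origin at the centre of its underside.
There are look-alikes about, which are no part of the job. What is shaped like the part that bears barrel_center but purple is not meant.

How it is judged (in metres and radians):
On the way, in this order (a step that is already met when the one before it is completed fails the run):
1. the knob is drawn out to its outer detent (value of joint slide above 0.035 m), for 0.2 s.
2. the barrel lies in both V-blocks while the knob is still out (y of barrel_center in the frame of vee_axis between -0.004 and 0.004 m and z of barrel_center in the frame of vee_axis between -0.004 and 0.004 m and angle between the x axis of barrel_center and the x axis of vee_axis, either way round below 0.06 rad and value of joint slide above 0.035 m and contact force between barrel and vee_left above 0.3 N and contact force between barrel and vee_right above 0.3 N), for 0.2 s.
3. the knob is pushed home with the barrel in the V-blocks (y of barrel_center in the frame of vee_axis between -0.004 and 0.004 m and z of barrel_center in the frame of vee_axis between -0.004 and 0.004 m and angle between the x axis of barrel_center and the x axis of vee_axis, either way round below 0.06 rad and value of joint slide below 0.003 m), for 0.2 s.
At the end, for the whole second after the job is handed in: For the last second: knob home within 3 mm; barrel at rest in the V's (4 mm across and in height, 5 mm along, 0.06 rad); the fingers press on it (over 5 N) so that it bears on the left and the right flanks with over 2.5 N each (its weight alone gives under 1.5 N) (all of step 3 and x of barrel_center in the frame of vee_axis between -0.005 and 0.005 m and contact force between barrel and vee_left above 2.5 N and contact force between barrel and vee_right above 2.5 N and contact force between the fingers and barrel above 5 N and linear speed of barrel below 0.02 m/s); the arm keeps its last pose, push and grip.
It fails at once if the bottle is moved more than 3 cm (distance of bottle from where it was at the start of the episode above 0.03 m).
It fails at once if the parts tray is moved more than 3 cm (distance of parts_tray from where it was at the start of the episode above 0.03 m).
It fails at once if the mug is moved more than 3 cm (distance of mug from where it was at the start of the episode above 0.03 m).
It fails at once if the barrel is pressed harder than 60 N onto a flank (contact force between barrel and vee_left above 60 N or contact force between barrel and vee_right above 60 N).
It also fails if it takes over 64 s, if anything falls off the work surface, if the arm or the gripper's body presses on something with over 40 N, if the wrist force passes 120 N, or if a joint passes its speed limit or range.

ROBOT

A 6-joint arm with a two-finger parallel gripper is mounted at the origin on the work surface. World frame = base frame: x ahead of the robot, y to its left, z up, the work surface at z = 0. Lengths are in m, angles in degrees, forces in N, time in s.
With the tool pointing down it reaches from about 0.3 to 0.95 m from the base axis. Payload 3.1 kg.
Tool frame: the origin (TCP) lies at the very end of the fingers, on their centre line; the grasp point (between the pads) lies 19 mm behind it; z points along the fingers, y is the line along which they close (so a half turn about z gives the same grasp; the last joint's range is limited). The gripper opens to 85 mm and grips with 20 to 120 N. Pads are 22 mm wide; open, the fingers measure 114 mm over their backs; the gripper's body (76 mm by 85 mm) begins 54 mm behind the grasp point. The pads swing forward as they close: fully open they stand 13 mm farther back than shut.
Start: joints at [-67.592, 17.653, 93.61, -0, 68.738, -3.994], TCP at [0.278, -0.56, 0.231] pointing down, gripper open.
Joint ranges: [-175.34, 175.34], [-45.06, 112.39], [2.9, 150.54], [-68.45, 248.45], [3.09, 151.38], [-168.51, 168.51]. Speed limits (degrees/s): [159.86, 159.86, 180, 180, 180, 180].

INTERFACE

Orientations are given as [roll, pitch, yaw] about the fixed x, y, z axes, in that order (R = Rz(yaw) Ry(pitch) Rx(roll)).
In Python, from cell import env, viewer, ticket gives the robot as it stands.
- The arm moves only by the tool jog_arm, never from a script. Its argument "steps" is one flat list of numbers, 5 for each row, row after row: the closure, from 0 (fully open) to 1 (shut), then the shift along the tool's x, y, z each as a share of 0.04 m, from -1 to 1, then the turn about the tool's z as a share of 8 degrees, from -1 to 1. In form: [fingers, dx, dy, dz, roll, fingers, dx, dy, dz, roll, ...]. A call has 1 to 5 rows; each row shifts and turns the commanded pose from where the row before left it, along the tool's axes as they then stand; what a row does not reach is not made up. A row lasts 1/10 s, in which the tool goes at most 50 mm and 8.59 degrees, less where a joint would pass 70% of its speed; a pose out of reach is approached as far as the arm can. A call with a number of a shift or a turn outside -1 to 1 is refused whole. A call with a gripper value outside its range is refused whole. The fingers move at their own pace and stop on an object; "newtons" is the grip in N (left out, the last holds). Time passes only in rows, so rows that do not move let the fingers close. It gives the time, the measured TCP pose, the force, the opening and the grip force at its end, in the units of the state.
- env.observe(): the state, without advancing time (a new reading comes with each control period).
- viewer.read_camera(name): name is "scene" or "top" or "wrist"; returns a dict with "color" (420x560x3 uint8, blue, green, red), "fov_y" (degrees; the focal length in pixels is half the picture's height over the tangent of half this angle, whatever the lens; pixels are square), "cx", "cy" (the principal point, pixels), "world_from_camera" (4x4, takes a point from camera to world coordinates); the wrist camera has in their place "T_tool_cam" (4x4, takes a point from camera to tool coordinates, whose origin is the TCP and whose axes are the flange's). Camera axes: x right, y down, z forward; pixel columns grow to the right and rows downward; lengths in m; the calibration is good to about 2 mm. A picture is of the moment at which its call begins: read the wrist's pose just before it. There is no depth.
- ticket.close_job(): hands the job in; it is judged then, once.
Trained networks look in a picture, given as the dict that the camera call returned (one of the last four; its "shot" number tells which), for a name from the list of things; names that differ only in an ending like _2 or _b are one class to them, and where a whole thing is asked for, a point or a joint stands for the part that bears it (a point fixed in the world has none). Each returns a list of dicts, best first, with "score" (0 to 1); they miss things now and then, are a little off and sometimes report something else, mostly with a low value. They report only what shows in the picture. A call takes as long as a camera call. They do not tell look-alikes from the thing itself.
- viewer.search_frame(picture, label): "xyz" ([x, y, z] in m, in world coordinates, good to about 4 mm: the middle of the surface that is visible of it).
The state is a dict: "t": time; "joints": joint angles; "joint_vel": joint speeds; "effort": joint torques, N m; "eef_pos": TCP position; "eef_rot": TCP orientation; "force": force on the tool from outside, world axes, zero at the start; "wrist_torque": the same for the moment, N m; "gripper_width": finger opening in m; "grip_force": force on a finger pad.
Only numpy, scipy, OpenCV 4.12 (cv2) and the standard library are available. Lean on these libraries where they do the work, as an engineer would, in place of code of your own. Each camera call takes 0.05 s, during which the arm holds its last target. There are 200 camera calls.

## Working session

There is one attempt and no reset: what is moved stays moved. The work goes in short steps, Python scripts to look and compute and a tool call to move; the robot and the scene stay as the last step left them, time stands still between calls to the robot, and variables do not carry over. Pictures are saved under pics/ and viewed, at most 10 in all, crops included, and the job is handed in when it is done.

Besides the shell and the picture viewer there is one more tool, called after "Emit:" in YAML: its name, and indented under it one key for each argument. jog_arm: Moves the arm, as the interface text tells. Its arguments: {"type":"object","properties":{"steps":{"type":"array","items":{"type":"number"}},"newtons":{"type":"number"}},"required":["steps"]}

```bash
ls; mkdir -p pics; python3 - <<'E'
from cell import env, viewer
import cv2, numpy as np
o=env.observe(); print({k:np.round(v,3).tolist() for k,v in o.items()})
ims=[]
for n in ["scene","top"]:
    p=viewer.read_camera(n); ims.append(p["color"]); cv2.imwrite(f"pics/{n}0.png",p["color"])
    print(n,p["fov_y"],p["cx"],p["cy"],np.round(p["world_from_camera"],3).tolist())
    for l in ["fixture","knob","barrel_center","rest","slide","vee_left","vee_right","bottle","mug","parts_tray"]:
        print(l,[(round(d["score"],2),np.round(d["xyz"],3).tolist()) for d in viewer.search_frame(p,l)[:3]])
E
```

```text
pics
{'t': 0.0, 'joints': [-67.591, 17.705, 93.688, -0.002, 68.737, -3.993], 'joint_vel': [-0.043, 0.062, -0.039, -0.015, -0.002, -0.01], 'effort': [-0.0, -41.525, -27.666, -0.0, 0.01, -0.0], 'eef_pos': [0.278, -0.559, 0.23], 'eef_rot': [-179.87, -0.007, 26.402], 'force': [-0.08, -0.291, 0.736], 'wrist_torque': [0.035, 0.036, 0.007], 'grip_force': 0.0, 'gripper_width': 0.086}
scene 54.90932938113236 281.5227548648392 210.791395269884 [[0.038, 0.734, -0.678, 1.221], [0.999, -0.022, 0.033, -0.162], [0.01, -0.679, -0.734, 0.772], [0.0, 0.0, 0.0, 1.0]]
fixture [(0.78, [0.568, 0.028, 0.014])]
knob [(0.54, [0.555, 0.094, 0.069])]
barrel_center [(0.92, [0.524, -0.286, 0.053]), (0.72, [0.645, -0.198, 0.036])]
rest [(0.76, [0.522, -0.29, 0.004])]
slide [(0.73, [0.554, 0.094, 0.068]), (0.49, [0.526, -0.288, 0.006])]
vee_left [(0.48, [0.54, 0.02, 0.048])]
vee_right [(0.57, [0.581, -0.006, 0.049])]
bottle [(0.71, [0.764, -0.104, 0.077]), (0.51, [0.555, 0.094, 0.071])]
mug [(0.59, [0.393, -0.483, 0.058])]
parts_tray [(0.78, [0.789, 0.086, 0.01]), (0.27, [0.554, 0.091, 0.066])]
top 48.8994426892115 275.58214480809625 213.0889624830577 [[0.035, -0.979, 0.201, 0.32], [-0.999, -0.035, 0.003, -0.125], [0.004, -0.201, -0.98, 1.346], [0.0, 0.0, 0.0, 1.0]]
fixture [(0.61, [0.548, 0.024, 0.012]), (0.29, [0.513, -0.29, 0.054])]
knob [(0.75, [0.543, 0.126, 0.069])]
barrel_center [(0.68, [0.513, -0.288, 0.057]), (0.61, [0.62, -0.2, 0.035])]
rest []
slide [(0.58, [0.545, 0.127, 0.066])]
vee_left [(0.5, [0.542, -0.008, 0.046])]
vee_right [(0.67, [0.576, 0.021, 0.045]), (0.47, [0.365, -0.494, 0.03])]
bottle []
mug [(0.94, [0.37, -0.494, 0.031])]
parts_tray [(0.8, [0.78, 0.089, 0.006])]
```

View pics/scene0.png

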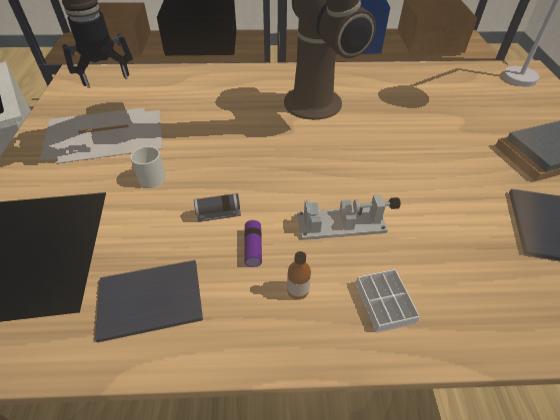

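View pics/top0.png

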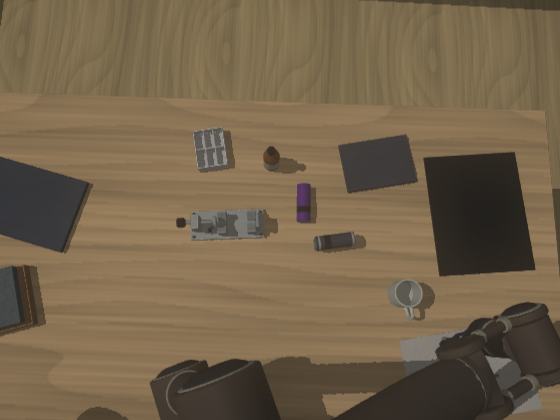

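The scene view shows the fixture at (342,215) with the knob at (395,203), the dark barrel on its rest at (217,206), and the purple look-alike at (253,243). The top view has the knob at (181,222) and the barrel at (335,241). Next I'll zoom in.

```bash
cat > h.py <<'E'
import numpy as np
def ray(p,u,v,z,T=None):
    T=p["world_from_camera"] if T is None else T
    T=np.array(T); f=p["color"].shape[0]/2/np.tan(np.radians(p["fov_y"])/2)
    d=T[:3,:3]@np.array([(u-p["cx"])/f,(v-p["cy"])/f,1]); c=T[:3,3]
    return c+d*(z-c[2])/d[2]
E
python3 - <<'E'
from cell import viewer
import cv2, numpy as np
from h import ray
a=viewer.read_camera("top"); b=viewer.read_camera("scene")
print("knob",ray(a,181,222.5,.062),ray(b,395,203,.062))
A=cv2.resize(a["color"][190:260,165:365],None,fx=4,fy=4,interpolation=cv2.INTER_CUBIC)
B=cv2.resize(b["color"][180:250,205:405],None,fx=4,fy=4,interpolation=cv2.INTER_CUBIC)
cv2.imwrite("pics/z.png",np.vstack([A,B]))
E
```

```text
knob [0.54594779 0.14528136 0.062     ] [0.54785184 0.14791265 0.062     ]
```

View pics/z.png

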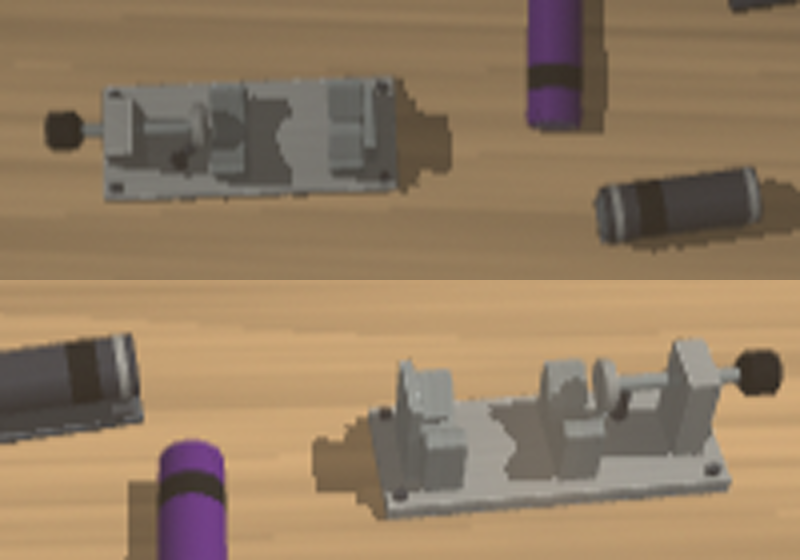

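The zoom shows the fixture's plate corners in the top crop at (105,92), (395,78), (398,190) and (107,200). The knob is at (64,131). The barrel runs from (608,215) to (752,194).

```bash
python3 - <<'E'
from cell import viewer,env
import cv2, numpy as np
from h import ray
a=viewer.read_camera("top"); b=viewer.read_camera("scene")
tp=lambda x,y,z: ray(a,165+x/4,190+y/4,z)
sc=lambda x,y,z: ray(b,205+x/4,180+(y-280)/4,z)
np.set_printoptions(precision=4,suppress=True)
C=np.array([tp(105,92,.012),tp(395,78,.012),tp(398,190,.012),tp(107,200,.012)]);print(C,C.mean(0))
S=np.array([sc(370,410,.012),sc(387,515,.012),sc(729,486,.012)]);print(S)
k=(C[0]+C[3]-C[1]-C[2])[:2]; print("yaw fixture x",np.degrees(np.arctan2(k[1],k[0])), np.linalg.norm(k)/2)
k=(S[2]-S[1]); print(np.degrees(np.arctan2(k[1],k[0])),np.linalg.norm(k), np.linalg.norm(S[1]-S[0]), (S[0]+S[2])/2)
print("knob",tp(64,131,.062),sc(758,373,.062))
print("endstop top",tp(370,92,.074),tp(370,150,.074))
B=[tp(600,215,.038),tp(758,193,.038)]
print("barrel",B); k=B[0]-B[1]; print(np.degrees(np.arctan2(k[1],k[0])),np.linalg.norm(k),(B[0]+B[1])/2)
w=viewer.read_camera("wrist"); print(w["fov_y"],w["cx"],w["cy"],w["T_tool_cam"])
cv2.imwrite("pics/w0.png",w["color"])
E
```

```text
[[ 0.5842  0.1278  0.012 ]
 [ 0.6024 -0.0852  0.012 ]
 [ 0.5191 -0.0907  0.012 ]
 [ 0.5042  0.1206  0.012 ]] [0.5525 0.0181 0.012 ]
[[ 0.5266 -0.0877  0.012 ]
 [ 0.6125 -0.083   0.012 ]
 [ 0.5962  0.1284  0.012 ]]
yaw fixture x 94.45911438779474 0.21279150168162625
94.41504077803909 0.21206458275601878 0.08606251709206543 [0.5614 0.0204 0.012 ]
knob [0.5452 0.1452 0.062 ] [0.5487 0.1465 0.062 ]
endstop top [ 0.5786 -0.0699  0.074 ] [ 0.5373 -0.0716  0.074 ]
barrel [array([ 0.5024, -0.236 ,  0.038 ]), array([ 0.5222, -0.3487,  0.038 ])]
99.99970376390092 0.1144041960675053 [ 0.5123 -0.2924  0.038 ]
59.93912289402243 277.87413125656457 211.71335269429773 [[-0.0006 -0.9574 -0.2887  0.0736]
 [ 1.     -0.0007  0.0005 -0.0019]
 [-0.0007 -0.2887  0.9574 -0.1418]
 [ 0.      0.      0.      1.    ]]
```

Emit:
jog_arm:
  steps: [0,0.69,-0.64,0,0,0,0.69,-0.64,0,0,0,0.69,-0.64,0,0,0,0.69,-0.64,0,0,0,0.69,-0.64,0,0]
  newtons: 50

```text
t: 1.85
eef_pos: [0.3449, -0.3825, 0.2314]
eef_rot: [180.0, -0.0, 26.4]
force: [1.4, -0.6, -0.3]
gripper_width: 0.0853
grip_force: 0.0
```

Emit:
jog_arm:
  steps: [0,0.69,-0.64,0,0,0,0.69,-0.64,0,0,0,0.69,-0.64,0,0,0,0.69,-0.64,0,0,0,0.69,-0.64,0,0]

```text
t: 2.35
eef_pos: [0.4117, -0.2064, 0.2316]
eef_rot: [180.0, -0.0, 26.4]
force: [0.0, -0.2, -0.7]
gripper_width: 0.0853
grip_force: 0.0
```

Emit:
jog_arm:
  steps: [0,0.69,-0.64,0,0,0,0.69,-0.64,0,0,0,0.69,-0.64,0,0,0,0.69,-0.64,0,0,0,0.69,-0.64,0,0]

```text
t: 2.85
eef_pos: [0.4785, -0.0303, 0.2316]
eef_rot: [180.0, -0.0, 26.4]
force: [0.1, -0.7, -0.9]
gripper_width: 0.0853
grip_force: 0.0
```

Emit:
jog_arm:
  steps: [0,0.69,-0.64,0,0,0,0.69,-0.64,0,0,0,0.69,-0.64,0,0,0,0.69,-0.64,0,0,0,0.69,-0.64,0,0]

```text
t: 3.35
eef_pos: [0.5451, 0.1458, 0.2315]
eef_rot: [180.0, -0.0, 26.4]
force: [-0.4, -0.8, 0.1]
gripper_width: 0.0852
grip_force: 0.0
```

Emit:
jog_arm:
  steps: [0,0,0,0,-1,0,0,0,0,-1,0,0,0,0,-1,0,0,0,0,-1,0,0,0,0,-1]

```text
t: 3.85
eef_pos: [0.5446, 0.1443, 0.2313]
eef_rot: [180.0, 0.0, 66.7]
force: [0.4, 0.4, 0.0]
gripper_width: 0.0856
grip_force: 0.0
```

Emit:
jog_arm:
  steps: [0,0,0,0,-1,0,0,0,0,-1,0,0,0,0,-1,0,0,0,0,-0.5,0,0,0,0,0]

```text
t: 4.35
eef_pos: [0.5447, 0.1442, 0.2313]
eef_rot: [180.0, -0.0, 94.4]
force: [-0.3, 0.3, 0.1]
gripper_width: 0.0857
grip_force: 0.0
```

```bash
cat >> h.py <<'E'
from scipy.spatial.transform import Rotation as Ro
def wT(env,w):
    o=env.observe(); T=np.eye(4); T[:3,:3]=Ro.from_euler("xyz",o["eef_rot"],degrees=True).as_matrix(); T[:3,3]=o["eef_pos"]
    return T@np.array(w["T_tool_cam"])
E
python3 - <<'E'
from cell import viewer,env
import cv2, numpy as np
w=viewer.read_camera("wrist"); cv2.imwrite("pics/w1.png",w["color"])
for l in ["knob","slide","vee_left","vee_right"]: print(l,[(round(d["score"],2),np.round(d["xyz"],3)) for d in viewer.search_frame(w,l)])
E
```

```text
knob [(0.78, array([0.549, 0.123, 0.071]))]
slide [(0.88, array([0.546, 0.12 , 0.068]))]
vee_left [(0.77, array([ 0.539, -0.039,  0.051]))]
vee_right [(0.61, array([ 0.575, -0.038,  0.05 ]))]
```

View pics/w1.png

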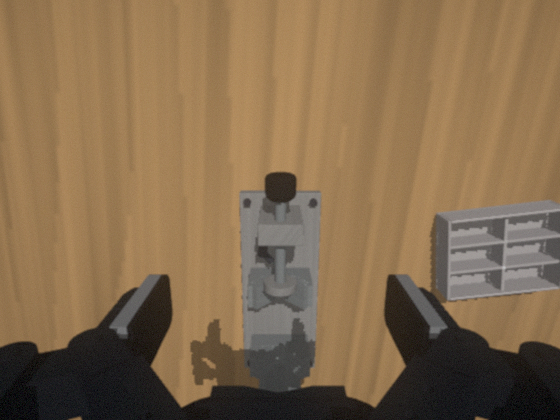

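The wrist view shows the knob at (280,187), the plate's far corners at (240,191) and (321,191), and the guide's top edge from (259,~243) to (302,~243).

```bash
python3 - <<'E'
from cell import viewer,env
import cv2, numpy as np
from h import ray,wT
np.set_printoptions(precision=4,suppress=True)
w=viewer.read_camera("wrist"); T=wT(env,w)
for n,u,v,z in [("knob",280,186,.062),("knobtopfront",280,173,.062),("kl",265,183,.062),("kr",296,183,.062),("c1",240,191,.012),("c2",321,191,.012),("e1",245,360,.012),("e2",315.5,360,.012),("guideL",259,243,.076),("guideR",302,243,.076),("gfront",280,220,.076)]:
    print(n,ray(w,u,v,z,T))
g=cv2.cvtColor(w["color"],cv2.COLOR_BGR2GRAY)
m=(g[165:205,255:305]<45); ys,xs=np.nonzero(m); print(xs.min()+255,xs.max()+255,ys.min()+165,ys.max()+165)
E
```

```text
knob [0.5456 0.1491 0.062 ]
knobtopfront [0.5447 0.1605 0.062 ]
kl [0.5323 0.1508 0.062 ]
kr [0.5593 0.1528 0.062 ]
c1 [0.5066 0.1295 0.012 ]
c2 [0.5888 0.1357 0.012 ]
e1 [ 0.5218 -0.075   0.012 ]
e2 [ 0.6048 -0.0687  0.012 ]
guideL [0.5309 0.1    0.076 ]
guideR [0.5684 0.1028 0.076 ]
gfront [0.5475 0.1225 0.076 ]
266 294 174 201
```

Emit:
jog_arm:
  steps: [0,0.12,0.03,0.95,0,0,0,0,0.95,0,0,0,0,0.95,0,0,0,0,0.95,0,0,0,0,0.95,0]

```text
t: 5.15
eef_pos: [0.5457, 0.1492, 0.0401]
eef_rot: [179.9, -0.0, 94.4]
force: [0.1, 0.5, 0.5]
gripper_width: 0.0857
grip_force: 0.0
```

Emit:
jog_arm:
  steps: [1,0,0,0,0,1,0,0,0,0,1,0,0,0,0,1,0,0,0,0,1,0,0,0,0]

```text
t: 5.65
eef_pos: [0.5465, 0.1495, 0.0443]
eef_rot: [179.9, -0.0, 94.4]
force: [-3.5, 0.0, 7.7]
gripper_width: 0.0261
grip_force: 48.8
```

Emit:
jog_arm:
  steps: [1,0,0,0,0,1,0,0,0,0,1,0,0,0,0]

```text
t: 5.95
eef_pos: [0.5465, 0.1495, 0.0443]
eef_rot: [179.9, -0.0, 94.4]
force: [-2.9, -0.1, 6.2]
gripper_width: 0.0261
grip_force: 48.8
```

Emit:
jog_arm:
  steps: [1,0.2,0.02,-0.1,0,1,0.25,0,0,0,1,0.25,0,0,0,1,0.25,0,0,0,1,0.15,0,0,0]

```text
t: 6.45
eef_pos: [0.5433, 0.1896, 0.0445]
eef_rot: [180.0, 0.5, 94.7]
force: [8.6, -26.5, -11.9]
gripper_width: 0.0259
grip_force: 53.0
```

Emit:
jog_arm:
  steps: [1,0,0,0,0,1,0,0,0,0,1,0,0,0,0]

```text
t: 6.75
eef_pos: [0.5434, 0.1894, 0.0446]
eef_rot: [180.0, 0.4, 94.5]
force: [5.8, -11.6, -11.6]
gripper_width: 0.0257
grip_force: 52.8
```

Emit:
jog_arm:
  steps: [0,0,0,0,0,0,0,0,0,0,0,0,0,0,0,0,0,0,0,0,0,0,0,0,0]

```text
t: 7.25
eef_pos: [0.5432, 0.1937, 0.046]
eef_rot: [179.9, -0.0, 94.4]
force: [0.1, 0.1, -0.5]
gripper_width: 0.0857
grip_force: 0.0
```

Emit:
jog_arm:
  steps: [0,0,0,-0.9,0,0,0,0,-0.9,0,0,0,0,-0.9,0,0,0,0,-0.9,0,0,0,0,-0.9,0]

```text
t: 7.75
eef_pos: [0.5426, 0.1933, 0.2269]
eef_rot: [180.0, -0.0, 94.4]
force: [1.0, 0.2, 0.1]
gripper_width: 0.0854
grip_force: 0.0
```

```bash
python3 - <<'E'
from cell import viewer,env
import cv2, numpy as np
from h import ray,wT
np.set_printoptions(precision=4,suppress=True)
w=viewer.read_camera("wrist"); cv2.imwrite("pics/w2.png",w["color"]); T=wT(env,w); print(env.observe()["eef_pos"])
g=cv2.cvtColor(w["color"],cv2.COLOR_BGR2GRAY)
m=(g[120:260,240:320]<45).astype(np.uint8); n,_,st,ce=cv2.connectedComponentsWithStats(m)
for i in range(1,n):
    if st[i,4]>100:
        x,y,ww,h,a=st[i]; print(st[i]+np.array([240,120,0,0,0]), ray(w,240+x+ww/2,120+y+h/2,.064,T),ray(w,240+x+ww/2,120+y,.05,T),ray(w,240+x+ww/2,120+y+h,.076,T))
E
```

```text
[0.5467 0.1945 0.2344]
```

View pics/w2.png

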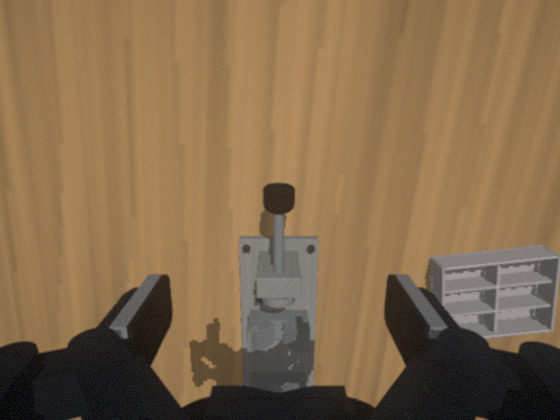

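The knob now sits further out, at (279,199), with a long stretch of rod showing, so the slide is out. Next I'll move over the barrel.

Emit:
jog_arm:
  steps: [0,-0.92,-0.12,0,0,0,-0.92,-0.12,0,0,0,-0.92,-0.12,0,0,0,-0.92,-0.12,0,0,0,-0.92,-0.12,0,0]

```text
t: 8.3
eef_pos: [0.5328, 0.0067, 0.2254]
eef_rot: [180.0, -0.0, 94.4]
force: [0.9, -0.1, 0.1]
gripper_width: 0.0855
grip_force: 0.0
```

Emit:
jog_arm:
  steps: [0,-0.92,-0.12,0,0,0,-0.92,-0.12,0,0,0,-0.92,-0.12,0,0,0,-0.92,-0.12,0,0,0,-0.92,-0.12,0,0]

```text
t: 8.8
eef_pos: [0.523, -0.1788, 0.2253]
eef_rot: [180.0, -0.0, 94.4]
force: [0.0, 0.4, -0.5]
gripper_width: 0.0854
grip_force: 0.0
```

Emit:
jog_arm:
  steps: [0,-0.92,-0.12,0,0,0,-0.92,-0.12,0,0,0,-0.92,-0.12,0,0,0,0,0,0,-0.6,0,0,0,0,0]

```text
t: 9.3
eef_pos: [0.5171, -0.2897, 0.225]
eef_rot: [-180.0, -0.0, 99.1]
force: [0.3, -0.2, -0.7]
gripper_width: 0.085
grip_force: 0.0
```

```bash
python3 - <<'E'
from cell import viewer,env
import cv2, numpy as np
np.set_printoptions(precision=4,suppress=True)
for _ in range(2): o=env.observe(); print(o["t"],o["eef_pos"],o["eef_rot"])
w=viewer.read_camera("wrist"); cv2.imwrite("pics/w3.png",w["color"]); 
o=env.observe(); print(o["t"],o["eef_pos"],o["eef_rot"])
for l in ["barrel_center","rest"]: print(l,[(round(d["score"],2),np.round(d["xyz"],3)) for d in viewer.search_frame(w,l)])
o=env.observe(); print(o["t"],o["eef_pos"])
E
```

```text
9.3 [ 0.5171 -0.2897  0.225 ] [-179.9972   -0.0261   99.0866]
9.3 [ 0.5171 -0.2897  0.225 ] [-179.9972   -0.0261   99.0866]
9.35 [ 0.5172 -0.2888  0.225 ] [-179.9857   -0.0425   99.0697]
barrel_center [(0.8, array([ 0.624, -0.199,  0.037])), (0.77, array([ 0.512, -0.284,  0.053]))]
rest [(0.46, array([ 0.501, -0.234,  0.005]))]
9.45 [ 0.5173 -0.2879  0.2251]
```

View pics/w3.png

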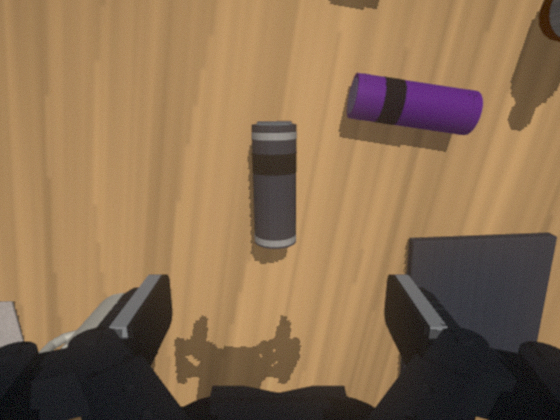

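The wrist view shows the barrel's axis running from (274,122) to (275,247). The purple look-alike is off to the right.

```bash
python3 - <<'E'
from cell import viewer,env
import numpy as np
from h import ray,wT
np.set_printoptions(precision=4,suppress=True)
w=viewer.read_camera("wrist"); T=wT(env,w)
a=ray(w,274,123,.038,T); b=ray(w,275,246,.045,T); l=ray(w,253,184,.042,T); r=ray(w,296,184,.042,T); print(a,b,np.linalg.norm((a-b)[:2]),l,r,(l+r)/2)
d=a-b; print(np.degrees(np.arctan2(d[1],d[0])),(a+b)/2)
o=env.observe();print(o["eef_pos"],o["eef_rot"])
R=T[:3,:3]@np.array(w["T_tool_cam"])[:3,:3].T
print("tool delta",R.T@((a+b)/2-np.array(o["eef_pos"])))
E
```

```text
[ 0.5044 -0.2317  0.038 ] [ 0.5232 -0.3435  0.045 ] 0.1133878209252947 [ 0.494  -0.2879  0.042 ] [ 0.5327 -0.2817  0.042 ] [ 0.5134 -0.2848  0.042 ]
99.51195371657452 [ 0.5138 -0.2876  0.0415]
[ 0.5174 -0.2878  0.2252] [-179.9883   -0.025    99.2062]
tool delta [ 0.0007 -0.0035  0.1837]
```

Emit:
jog_arm:
  steps: [0,0.02,-0.09,0.95,0,0,0,0,0.95,0,0,0,0,0.95,0,0,0,0,0.95,0,0,0,0,0.95,0]

```text
t: 10.0
eef_pos: [0.5142, -0.2876, 0.0343]
eef_rot: [180.0, 0.0, 99.2]
force: [-0.9, -0.0, -0.6]
gripper_width: 0.0854
grip_force: 0.0
```

Emit:
jog_arm:
  steps: [0,0,0,0.37,0,1,0,0,0,0,1,0,0,0,0,1,0,0,0,0,1,0,0,0,0]

```text
t: 10.5
eef_pos: [0.5141, -0.2897, 0.0231]
eef_rot: [180.0, 0.1, 99.3]
force: [-5.2, -0.5, 5.2]
gripper_width: 0.0383
grip_force: 49.8
```

Emit:
jog_arm:
  steps: [1,0,0,0,0,1,0,0,0,0,1,0,0,0,0,1,0,0,0,0,1,0,0,0,0]
  newtons: 40

```text
t: 11.0
eef_pos: [0.5141, -0.2897, 0.0231]
eef_rot: [180.0, 0.1, 99.2]
force: [-3.7, -0.3, 5.9]
gripper_width: 0.0386
grip_force: 49.9
```

Emit:
jog_arm:
  steps: [1,0,0,-0.5,0,1,0,0,-0.95,0,1,0,0,-0.95,0,1,0,0,-0.95,0,1,0,0,-0.6,0.6]

```text
t: 11.5
eef_pos: [0.5158, -0.2897, 0.1836]
eef_rot: [179.6, 0.3, 94.3]
force: [0.2, -0.0, -2.3]
gripper_width: 0.0388
grip_force: 49.2
```

Emit:
jog_arm:
  steps: [1,0,0,0,0,1,0.89,0.2,0,0,1,0.89,0.2,0,0,1,0.89,0.2,0,0,1,0.89,0.2,0,0]

```text
t: 12.0
eef_pos: [0.5338, -0.1425, 0.177]
eef_rot: [-179.9, -0.1, 94.5]
force: [-0.2, 0.1, -1.7]
gripper_width: 0.0386
grip_force: 49.2
```

Emit:
jog_arm:
  steps: [1,0.89,0.2,0,0,1,0.89,0.2,0,0,1,0.89,0.2,0,0,1,0.89,0.2,0,0,1,0,0,0,0]

```text
t: 12.5
eef_pos: [0.555, 0.0045, 0.1771]
eef_rot: [-179.9, -0.1, 94.7]
force: [1.2, 0.0, -2.3]
gripper_width: 0.0386
grip_force: 49.3
```

```bash
python3 - <<'E'
from cell import viewer,env
import cv2, numpy as np
np.set_printoptions(precision=4,suppress=True)
w=viewer.read_camera("wrist"); s=viewer.read_camera("scene")
o=env.observe(); print(o["t"],o["eef_pos"],o["eef_rot"],o["force"],o["gripper_width"])
cv2.imwrite("pics/w4.png",np.hstack([w["color"][:,60:500],cv2.resize(s["color"][120:260,280:420],(360,420)[::1])]))
E
```

```text
12.6 [0.5548 0.0011 0.1772] [-179.8882    0.0087   94.5968] [ 0.3364 -0.6172 -1.318 ] 0.0385604821295529
```

View pics/w4.png

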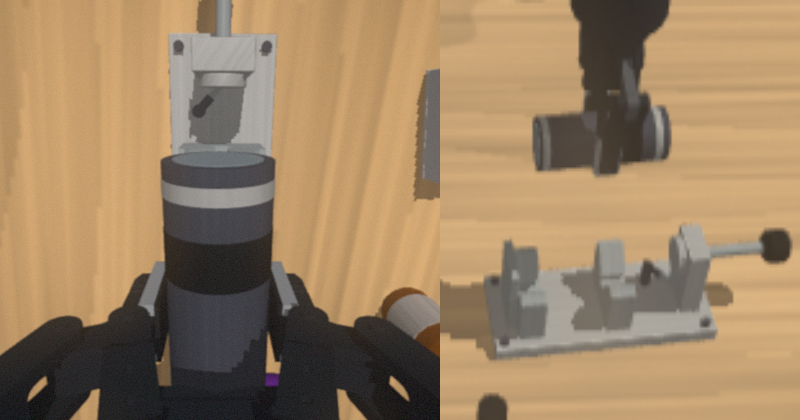

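The left half shows the gripped barrel's end cap centred at crop column 218, the guide's top spanning 192–256, and the plate corners at 170 and 277 on row 35. The right half shows the knob out, with the barrel held above the V's.

```bash
python3 - <<'E'
from cell import viewer,env
import numpy as np
from h import ray,wT
np.set_printoptions(precision=4,suppress=True)
w=viewer.read_camera("wrist"); T=wT(env,w); o=env.observe(); Z=o["eef_pos"][2]+.017
print(o["eef_pos"],o["eef_rot"])
R=T[:3,:3]@np.array(w["T_tool_cam"])[:3,:3].T
f=lambda p:(R.T@(p-np.array(o["eef_pos"])))
o0=np.array([.558,-.0066,0]); c,s=np.cos(np.radians(94.35)),np.sin(np.radians(94.35))
def fx(p): q=p-o0; return np.array([c*q[0]+s*q[1],-s*q[0]+c*q[1]])
for n,u,v,z in [("gl",252,38,.076),("gr",316,38,.076),("gl2",252,70,.076),("gr2",315,70,.076),("pl",229,35,.012),("pr",337,35,.012),("cap l",222,160,Z),("cap r",334,160,Z),("rod",282,15,.062)]:
    p=ray(w,u,v,z,T); print(n,p,"tool",f(p)[:2],"fix",fx(p))
print("tcp fix",fx(np.array(o["eef_pos"])))
E
```

```text
[0.5549 0.0002 0.1774] [-179.9015    0.0176   94.5009]
gl [0.5296 0.111  0.076 ] tool [ 0.1125 -0.0163] fix [0.1195 0.0194]
gr [0.5685 0.1141 0.076 ] tool [0.1125 0.0227] fix [ 0.1195 -0.0196]
gl2 [0.5306 0.0928 0.076 ] tool [ 0.0943 -0.0167] fix [0.1012 0.0197]
gr2 [0.5698 0.0959 0.076 ] tool [0.0942 0.0226] fix [ 0.1013 -0.0196]
pl [0.5069 0.1211 0.012 ] tool [ 0.1244 -0.0381] fix [0.1313 0.0413]
pr [0.5896 0.1276 0.012 ] tool [0.1243 0.0449] fix [ 0.1314 -0.0417]
cap l [0.5307 0.0547 0.1944] tool [ 0.0562 -0.0198] fix [0.0632 0.0226]
cap r [0.569  0.0577 0.1944] tool [0.0562 0.0186] fix [ 0.0633 -0.0159]
rod [0.5467 0.1279 0.062 ] tool [0.1279 0.0021] fix [0.1349 0.0011]
tcp fix [0.007  0.0026]
```

Emit:
jog_arm:
  steps: [1,-0.08,0.07,0.9,0,1,0,0,0.95,0,1,0,0,0.9,0,1,0,0,0.2,0,1,0,0,0,0]

```text
t: 13.15
eef_pos: [0.5568, -0.0036, 0.0587]
eef_rot: [-179.7, -0.0, 94.3]
force: [-0.1, 0.4, -2.6]
gripper_width: 0.0384
grip_force: 49.1
```

Emit:
jog_arm:
  steps: [1,0,0,0.1,0,1,0,0,0.05,0,1,0,0,0,0]

```text
t: 13.45
eef_pos: [0.56, -0.0028, 0.0559]
eef_rot: [179.8, 0.0, 94.4]
force: [0.1, 0.2, -1.4]
gripper_width: 0.0386
grip_force: 49.1
```

Emit:
jog_arm:
  steps: [1,0,0,0.1,0,1,0,0,0,0,1,0,0,0,0]

```text
t: 13.75
eef_pos: [0.5587, -0.0025, 0.0506]
eef_rot: [180.0, 0.0, 94.4]
force: [0.3, -0.6, -1.7]
gripper_width: 0.0388
grip_force: 49.1
```

Emit:
jog_arm:
  steps: [1,0,0,0.1,0,1,0,0,0,0,1,0,0,0,0]

```text
t: 14.05
eef_pos: [0.5584, -0.0027, 0.0476]
eef_rot: [-179.9, 0.0, 94.4]
force: [-4.0, -0.7, 6.3]
gripper_width: 0.0387
grip_force: 50.1
```

Emit:
jog_arm:
  steps: [0.4,0,0,0,0,0,0,0,0,0,0,0,0,0,0,0,0,0,0,0,0,0,0,0,0]

```text
t: 14.55
eef_pos: [0.5587, -0.0026, 0.0463]
eef_rot: [-180.0, -0.0, 94.4]
force: [0.1, -0.7, 0.6]
gripper_width: 0.0854
grip_force: 0.0
```

Emit:
jog_arm:
  steps: [0,0,0,-0.9,0,0,0,0,-0.9,0,0,0,0,-0.9,0,0,0,0,-0.9,0,0,0,0,0,0]

```text
t: 15.05
eef_pos: [0.5633, -0.003, 0.1969]
eef_rot: [179.3, 0.1, 94.4]
force: [1.4, -0.5, 0.7]
gripper_width: 0.0853
grip_force: 0.0
```

```bash
python3 - <<'E'
from cell import viewer,env
import cv2, numpy as np
np.set_printoptions(precision=4,suppress=True)
w=viewer.read_camera("wrist"); s=viewer.read_camera("scene")
o=env.observe(); print(o["t"],o["eef_pos"],o["eef_rot"],o["force"],o["gripper_width"])
cv2.imwrite("pics/w5.png",np.hstack([w["color"][:,60:500],cv2.resize(s["color"][170:250,290:410],(360,420))]))
E
```

```text
15.15 [ 0.5595 -0.0027  0.1917] [179.8503   0.0235  94.4031] [-0.5166  0.6314 -1.1925] 0.08545860834202107
```

View pics/w5.png

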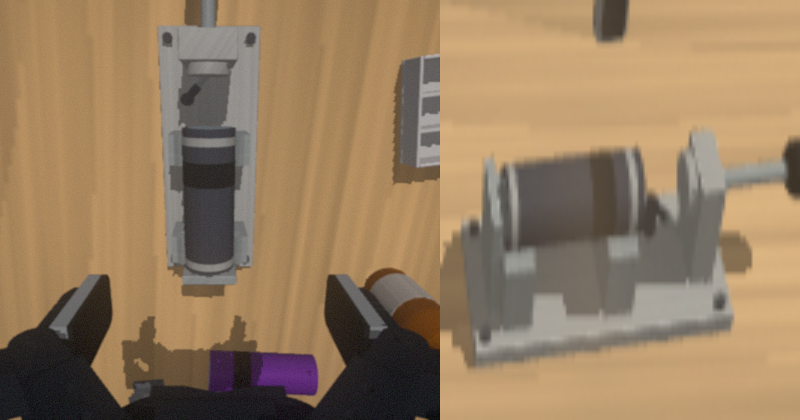

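The barrel lies in both V's and the knob is still out. Now I'll grip the knob and push it home.

Emit:
jog_arm:
  steps: [0,0.97,0,0,0,0,0.97,0,0,0,0,0.97,0,0,0,0,0.97,0,0,0,0,0.95,0,0,0]

```text
t: 15.65
eef_pos: [0.542, 0.191, 0.188]
eef_rot: [-179.8, 0.0, 94.4]
force: [0.4, 0.3, 0.2]
gripper_width: 0.0852
grip_force: 0.0
```

Emit:
jog_arm:
  steps: [0,0,0,0,0,0,0,0,0.91,0,0,0,0,0.91,0,0,0,0,0.91,0,0,0,0,0.91,0]

```text
t: 16.15
eef_pos: [0.5422, 0.1888, 0.0419]
eef_rot: [-179.8, 0.1, 94.4]
force: [0.3, -0.3, -0.6]
gripper_width: 0.0852
grip_force: 0.0
```

Emit:
jog_arm:
  steps: [0,0,0,0,0,0,0,0,0,0]

```text
t: 16.35
eef_pos: [0.5423, 0.189, 0.0433]
eef_rot: [-179.8, 0.1, 94.4]
force: [-0.2, -0.5, -0.5]
gripper_width: 0.0853
grip_force: 0.0
```

Emit:
jog_arm:
  steps: [1,0,0.02,-0.02,0,1,0,0,0,0,1,0,0,0,0,1,0,0,0,0,1,0,0,0,0]
  newtons: 50

```text
t: 16.85
eef_pos: [0.5435, 0.1901, 0.0472]
eef_rot: [-179.8, 0.0, 94.4]
force: [-5.2, -0.9, 9.7]
gripper_width: 0.0259
grip_force: 48.7
```

Emit:
jog_arm:
  steps: [1,-0.2,0,0,0,1,-0.2,0,0,0,1,-0.2,0,0,0,1,-0.2,0,0,0,1,-0.15,0,0,0]

```text
t: 17.35
eef_pos: [0.5464, 0.1511, 0.0472]
eef_rot: [-179.8, 0.1, 94.4]
force: [-5.7, -2.7, 8.9]
gripper_width: 0.026
grip_force: 48.9
```

Emit:
jog_arm:
  steps: [1,-0.1,0,0,0,1,0,0,0,0,1,0,0,0,0]

```text
t: 17.65
eef_pos: [0.5464, 0.1501, 0.0472]
eef_rot: [-179.8, -0.2, 94.3]
force: [-6.0, 4.9, 8.2]
gripper_width: 0.026
grip_force: 48.8
```

Emit:
jog_arm:
  steps: [0,0,0,0,0,0,0,0,0,0,0,0,0,0,0,0,0,0,0,0,0,0,0,-0.5,0]

```text
t: 18.15
eef_pos: [0.5452, 0.1474, 0.0631]
eef_rot: [-179.6, 0.0, 94.4]
force: [0.0, 0.3, 0.7]
gripper_width: 0.0854
grip_force: 0.0
```

Emit:
jog_arm:
  steps: [0,0,0,-0.9,0,0,0,0,-0.9,0,0,0,0,-0.9,0,0,0,0,-0.6,0,0,0,0,0,0]

```text
t: 18.65
eef_pos: [0.5514, 0.1486, 0.2025]
eef_rot: [179.5, -0.1, 94.4]
force: [0.3, 0.6, 0.1]
gripper_width: 0.0854
grip_force: 0.0
```

Emit:
jog_arm:
  steps: [1,-0.9,0,0,0,1,-0.9,0,0,0,1,-0.9,0,0,0,1,0,0,0,0,1,0,0,0,0]

```text
t: 19.15
eef_pos: [0.5554, 0.0398, 0.1962]
eef_rot: [-179.9, -0.0, 94.3]
force: [-0.3, 1.9, -0.8]
gripper_width: 0.0124
grip_force: 0.0
```

```bash
python3 - <<'E'
from cell import viewer,env
import cv2, numpy as np
np.set_printoptions(precision=4,suppress=True)
w=viewer.read_camera("wrist"); s=viewer.read_camera("scene")
o=env.observe(); print(o["t"],o["eef_pos"],o["eef_rot"],o["force"],o["gripper_width"])
cv2.imwrite("pics/w6.png",np.hstack([w["color"][:,60:500],cv2.resize(s["color"][170:250,290:410],(360,420))]))
E
```

```text
19.25 [0.5556 0.0411 0.1967] [-179.9046   -0.0373   94.4075] [-0.1343  0.4449 -0.0769] 0.0003370321130582677
```

View pics/w6.png

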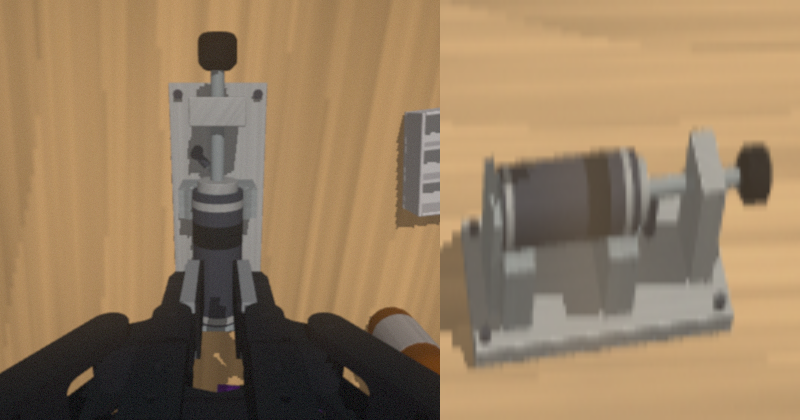

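The knob is home and the barrel is boxed between the disc and the end stop. The closed fingers line up laterally with the barrel (column 220 against 217.5), so I'll move over its centre and descend.

Emit:
jog_arm:
  steps: [1,-0.65,-0.03,0,0,1,-0.6,0,0.5,0,1,0,0,0.9,0,1,0,0,0.9,0,1,0,0,0,0]

```text
t: 19.75
eef_pos: [0.5535, -0.0079, 0.1001]
eef_rot: [-179.3, -0.1, 94.5]
force: [-0.4, 0.3, -0.4]
gripper_width: 0.0003
grip_force: 0.0
```

Emit:
jog_arm:
  steps: [1,0,0,0,0,1,0,0,0,0,1,0,0,0,0]

```text
t: 20.05
eef_pos: [0.5608, -0.0092, 0.108]
eef_rot: [179.7, 0.0, 94.4]
force: [0.4, 0.5, 0.2]
gripper_width: -0.0003
grip_force: 0.0
```

Emit:
jog_arm:
  steps: [1,0,0,0,0,1,0,0,0,0,1,0,0,0,0,1,0,0,0,0,1,0,0,0,0]

```text
t: 20.55
eef_pos: [0.5588, -0.0095, 0.1057]
eef_rot: [-180.0, -0.0, 94.4]
force: [-1.3, -0.1, -0.4]
gripper_width: 0.0002
grip_force: 0.0
```

Emit:
jog_arm:
  steps: [1,0,0,0.1,0,1,0,0,0.1,0,1,0,0,0.1,0,1,0,0,0.1,0,1,0,0,0,0]

```text
t: 21.05
eef_pos: [0.558, -0.0094, 0.0886]
eef_rot: [-179.9, -0.0, 94.4]
force: [-0.2, -1.2, -0.6]
gripper_width: -0.0002
grip_force: 0.0
```

Emit:
jog_arm:
  steps: [1,0,0,0,0,1,0,0,0,0,1,0,0,0,0,1,0,0,0,0,1,0,0,0,0]

```text
t: 21.55
eef_pos: [0.5589, -0.0095, 0.0898]
eef_rot: [180.0, 0.0, 94.4]
force: [0.2, -0.5, -0.1]
gripper_width: -0.0
grip_force: 0.0
```

Emit:
jog_arm:
  steps: [1,0,-0.015,0.06,0,1,0,0,0.06,0,1,0,0,0.06,0,1,0,0,0,0,1,0,0,0,0]

```text
t: 22.05
eef_pos: [0.5581, -0.0095, 0.0823]
eef_rot: [-180.0, -0.0, 94.4]
force: [-0.2, -0.4, 0.1]
gripper_width: -0.0002
grip_force: 0.0
```

Emit:
jog_arm:
  steps: [1,0,0,0.02,0,1,0,0,0,0,1,0,0,0,0]

```text
t: 22.35
eef_pos: [0.5583, -0.0095, 0.082]
eef_rot: [180.0, 0.0, 94.4]
force: [-1.4, -0.1, 3.5]
gripper_width: 0.0002
grip_force: 1.8
```

Emit:
jog_arm:
  steps: [1,0,0,0.04,0,1,0,0,0,0,1,0,0,0,0,1,0,0,0,0]

```text
t: 22.75
eef_pos: [0.5584, -0.0095, 0.0819]
eef_rot: [-180.0, -0.0, 94.4]
force: [-4.5, 0.5, 11.9]
gripper_width: -0.0001
grip_force: 6.0
```

Emit:
jog_arm:
  steps: [1,0,0,0.03,0,1,0,0,0,0,1,0,0,0,0,1,0,0,0,0]

```text
t: 23.15
eef_pos: [0.5585, -0.0095, 0.0818]
eef_rot: [-180.0, 0.0, 94.4]
force: [-7.0, 0.1, 17.2]
gripper_width: 0.0003
grip_force: 9.0
```

Emit:
jog_arm:
  steps: [1,0,-0.04,-0.01,0,1,0,0,0,0,1,0,0,0,0,1,0,0,0,0]

```text
t: 23.55
eef_pos: [0.5583, -0.0095, 0.0818]
eef_rot: [179.8, 0.0, 94.4]
force: [-2.9, -0.2, 13.4]
gripper_width: -0.0003
grip_force: 6.5
```

Emit:
jog_arm:
  steps: [1,0,-0.025,0.005,0,1,0,0,0,0,1,0,0,0,0,1,0,0,0,0,1,0,0,0,0]

```text
t: 24.05
eef_pos: [0.5582, -0.0095, 0.0819]
eef_rot: [179.7, 0.0, 94.4]
force: [-1.2, 0.8, 11.5]
gripper_width: 0.0004
grip_force: 6.0
```

Emit:
jog_arm:
  steps: [1,0,0,0,0,1,0,0,0,0,1,0,0,0,0,1,0,0,0,0,1,0,0,0,0]

```text
t: 24.55
eef_pos: [0.5583, -0.0095, 0.0819]
eef_rot: [179.7, 0.0, 94.4]
force: [-1.5, 1.3, 11.7]
gripper_width: 0.0002
grip_force: 6.0
```

```bash
python3 -c "
from cell import ticket
print(ticket.close_job())"
```

```text
the job is handed in; nothing more can be done
None
```

I handed the job in with the knob pushed home, the barrel boxed in the V-blocks, and the closed fingers pressing it straight down at about 12 N with about 2 N sideways; the hand-in returned no verdict, so I can't confirm it passed.

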